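# Tip the stone offcut out of the divided tray

### The arm

A 6-joint arm with a two-finger parallel gripper is mounted at the origin on the work surface. World frame = base frame: x ahead of the robot, y to its left, z up, the work surface at z = 0. Lengths are in m, angles in rad, forces in N, time in s.
With the tool pointing down it reaches from about 0.35 to 0.975 m from the base axis. Payload 4.9 kg.
Tool frame: the origin (TCP) lies midway between the tips of the shut fingers; the grasp point (between the pads) lies 19 mm behind it (manip.grasp_offset is the distance from the TCP to the grasp point, in m); x points along the fingers, z is the direction in which the jaws open and shut, and the axes are right-handed (so a half turn about x gives the same grasp; the last joint's range is limited). The gripper opens to 85 mm and grips with 20 to 120 N. Pads are 22 mm wide; open, the fingers measure 114 mm over their backs; the gripper's body (76 mm by 85 mm) begins 54 mm behind the grasp point. The pads swing forward as they close: fully open they stand 13 mm farther back than shut.
Start: joints at [-1.428, 0.053, 1.613, -0, 1.476, -0.119], TCP at [0.162, -0.604, 0.231] pointing down, gripper open.
Joint ranges: [-3.01, 3.01], [-1.01, 2.22], [0.06, 2.58], [-1.02, 4.17], [0.09, 2.62], [-3.14, 3.14]. Speed limits (rad/s): [2.57, 2.57, 3.14, 3.14, 3.14, 3.14].

### API

Orientations are given as [roll, pitch, yaw] about the fixed x, y, z axes, in that order (R = Rz(yaw) Ry(pitch) Rx(roll)).
In Python, from bench import readout, vision, manip gives the robot as it stands.
- The arm moves only by the tool apply_moves, never from a script. Its argument "increments" is a list of rows, each a list of 4 numbers: the shift along the tool's x, y, z in mm, then the turn about the tool's x in degrees. A call has 1 to 20 rows; each row shifts and turns the commanded pose from where the row before left it, along the tool's axes as they then stand; what a row does not reach is not made up. A row lasts 1/10 s, in which the tool goes at most 50 mm and 8.59 degrees, less where a joint would pass 70% of its speed; a pose out of reach is approached as far as the arm can. A call with a gripper value outside its range is refused whole. "grip" is the opening in per cent of the stroke, from 0 (shut) to 100 (fully open), set as the call begins (left out, the last holds). The fingers move at their own pace and stop on an object; the grip force is fixed at half the most. Time passes only in rows, so rows that do not move let the fingers close. It gives the time, the measured TCP pose, the force and the opening at its end, in the units of the state.
- readout.sense(): the state, without advancing time (a new reading comes with each control period).
- vision.camera(name): name is "scene" or "top"; returns the picture (420x560x3 uint8, red, green, blue); there is no depth.
- vision.camera_params(name): a dict with "fov_y" (degrees; the focal length in pixels is half the picture's height over the tangent of half this angle, whatever the lens; pixels are square), "cx", "cy" (the principal point, pixels), "cam_to_world" (4x4, takes a point from camera to world coordinates). Camera axes: x right, y down, z forward; pixel columns grow to the right and rows downward; lengths in m; the calibration is good to about 2 mm. A picture is of the moment at which its call begins. camera_params takes no time and is no camera call.
- manip.close_job(): hands the job in, once; it reports no verdict.
Trained networks look in the newest picture that a camera, given by its name, has taken for a name from the list of things; names that differ only in an ending like _2 or _b are one class to them, and where a whole thing is asked for, a point or a joint stands for the part that bears it (a point fixed in the world has none). Each returns a list of dicts, best first, with "score" (0 to 1); they miss things now and then, are a little off and sometimes report something else, mostly with a low value. They report only what shows in the picture. A call takes as long as a camera call.
- vision.spot_in(camera, label): "box" ([left, top, right, bottom] in pixels, round what is visible of it).
- vision.trace(camera, label): "mask" (420x560 bool, what is visible of it) and "box" ([left, top, right, bottom] in pixels, round what is visible of it).
The state is a dict: "time_s": time; "qpos": joint angles; "joint_velocities": joint speeds; "joint_torque": joint torques, N m; "tool_pos": TCP position; "tool_rot": TCP orientation; "force": force on the tool from outside, world axes, zero at the start; "ft_torque": the same for the moment, N m; "finger_gap": finger opening in m.
Only numpy, scipy, OpenCV 4.12 (cv2) and the standard library are available. Lean on these libraries where they do the work, as an engineer would, in place of code of your own. Each camera call takes 0.05 s, during which the arm holds its last target. There are 200 camera calls.

### The job

The divided tipping tray on the carver's bench holds a rough stone offcut in one chamber and two turned stone knobs in the other. With its handle, tip the tray over towards the offcut's side so that the offcut slides out into the scrap bin underneath while both knobs stay in their chamber, then swing the tray back level and let go of the handle.

Things in the scene. Friction and masses are not known exactly. Their poses are not given: they have to be found in the camera images.
- handle (a point): middle of the tray's handle: level round steel bar, 14 mm thick, 144 mm free length, 270 mm above the bench, free above. x: along the bar and the hinge axis; y: across, from chamber to chamber; z: away from the hinge, up when the tray is level (as at the start). The tray swings 77 degrees to either side, to a stop, and stays where left; about 1 N at the bar moves it. The bar can turn between gripping fingers.
- hinge (a point): middle of the tray's hinge axis, 120 mm under the bar, fixed, 150 mm above the bench; axes as the level handle. Two chambers, 154 mm long, either side of a central wall (top 75 mm under the bar): flat floor 20 mm below the hinge, rising outward to an open lip 93 mm from the middle. Tipped 70 degrees or more, the lower one empties. Fixed below: open scrap bin 220 (x) by 380 mm (y), 45 mm high, old chips in it.
- offcut_mid (a point): the rough, blocky stone offcut, about 34 x 28 x 29 mm, the only piece in its chamber (on the +y or the -y side of the handle, differs from time to time); loose. Point: its centre. Same stone as the knobs.
- knob_a_mid (a point): one of the two finished turned knobs of pale stone in the other chamber, round, waisted, about 31 mm in diameter and 35 mm high; loose (starts standing, may lie down when the tray tips). Point: its centre, half-way up. 
- knob_b_mid (a point): one of the two finished turned knobs of pale stone in the other chamber, round, waisted, about 31 mm in diameter and 35 mm high; loose (starts standing, may lie down when the tray tips). Point: its centre, half-way up. Same shape as the other.

How it is judged:
On the way:
1. the tray is tipped well over by its handle (angle between handle's own z axis and vertical above 0.8 rad), for 0.1 s.
At the end, for the whole second after the job is handed in: The offcut lies in the scrap bin under the tray, the tray is level to within 10 degrees and released, and both knobs are in the tray (height (world z) of offcut_mid below 0.07 m and y of offcut_mid in the frame of hinge between -0.19 and 0.19 m and x of offcut_mid in the frame of hinge between -0.11 and 0.11 m and angle between handle's own z axis and vertical below 0.175 rad and height (world z) of each of knob_a_mid, knob_b_mid above 0.115 m and x of knob_a_mid in the frame of hinge between -0.085 and 0.085 m and y of knob_a_mid in the frame of hinge between -0.1 and 0.1 m and x of knob_b_mid in the frame of hinge between -0.085 and 0.085 m and y of knob_b_mid in the frame of hinge between -0.1 and 0.1 m); the robot touches nothing.
It fails at once if a knob falls out of the tray (height (world z) of any of knob_a_mid, knob_b_mid below 0.1 m).
It also fails if it takes over 38 s, if anything falls off the work surface, if the arm or the gripper's body presses on something with over 40 N, if the wrist force passes 120 N, or if a joint passes its speed limit or range.

## Working session

There is one attempt and no reset: what is moved stays moved. The work goes in short steps, Python scripts to look and compute and a tool call to move; the robot and the scene stay as the last step left them, time stands still between calls to the robot, and variables do not carry over. Pictures are saved under pics/ and viewed, about 8 in all and at most 12, crops included, and the job is handed in when it is done.

Besides the shell and the picture viewer there is one more tool, called as name(argument=value, ...) on one line, values as JSON. apply_moves: Moves the arm, as the interface text tells. Its arguments: {"type":"object","properties":{"increments":{"type":"array","items":{"type":"array","items":{"type":"number"}}},"grip":{"type":"number"}},"required":["increments"]}

```bash
mkdir -p pics; ls
cat > look.py <<'E'
from bench import readout, vision, manip
import cv2, numpy as np
def save(n,f):
    im=vision.camera(n); cv2.imwrite(f,im[:,:,::-1]); return im
def ray(n,u,v):
    p=vision.camera_params(n); f=210/np.tan(np.radians(p['fov_y'])/2)
    T=np.array(p['cam_to_world']); d=T[:3,:3]@np.array([(u-p['cx'])/f,(v-p['cy'])/f,1]); return T[:3,3],d
def at_z(n,u,v,z):
    o,d=ray(n,u,v); return o+d*(z-o[2])/d[2]
def proj(n,P):
    p=vision.camera_params(n); f=210/np.tan(np.radians(p['fov_y'])/2)
    T=np.array(p['cam_to_world']); c=T[:3,:3].T@(np.asarray(P)-T[:3,3]); return c[:2]/c[2]*f+[p['cx'],p['cy']]
E
python3 - <<'E'
from look import *
print(readout.sense())
for n in('scene','top'):
    save(n,f'pics/{n}0.png'); print(n,vision.camera_params(n))
    for l in('handle','offcut_mid','knob_a_mid'):
        for d in vision.trace(n,l)[:3]:
            ys,xs=np.nonzero(d['mask']); print(l,round(d['score'],2),d['box'],xs.mean(),ys.mean(),len(xs))
E
```

```text
pics
{'time_s': 0.0, 'qpos': array([-1.42803582e+00,  5.33457765e-02,  1.61429370e+00, -1.06372131e-05,
        1.47601795e+00, -1.18982193e-01]), 'joint_velocities': array([-7.61757789e-04, -3.59361105e-04,  1.64144479e-04, -7.70580813e-04,
       -3.64878829e-04, -5.66229249e-05]), 'joint_torque': array([-2.57844498e-03, -3.93696249e+01, -3.70175493e+01, -4.14195811e-04,
        7.14401656e-03,  1.53314852e-05]), 'tool_pos': array([ 0.16164595, -0.60308439,  0.23007008]), 'tool_rot': array([3.02773803, 1.56873152, 1.71868542]), 'force': array([ 0.93401217, -0.76774901,  0.21642192]), 'ft_torque': array([0.0162054 , 0.00627786, 0.03034174]), 'finger_gap': 0.08511701023290959}
scene {'fov_y': 51.88302986082033, 'cx': 280.1251246680959, 'cy': 207.09162144215694, 'cam_to_world': array([[-0.78058385,  0.44692869, -0.43697094,  0.85977066],
       [ 0.6248883 ,  0.54203944, -0.56187887,  0.40087239],
       [-0.0142643 , -0.71165159, -0.70238774,  0.68047123],
       [ 0.        ,  0.        ,  0.        ,  1.        ]])}
handle 0.84 [210.8, 194.9, 358.4, 345.5] 284.1239091123516 269.37369290038527 12719
offcut_mid 0.34 [304.0, 266.3, 326.1, 293.6] 312.65401785714283 277.44419642857144 448
knob_a_mid 0.6 [305.7, 264.4, 323.8, 290.5] 312.70238095238096 277.6166666666667 420
top {'fov_y': 45.49711728541409, 'cx': 284.6846467628658, 'cy': 203.26931709756522, 'cam_to_world': array([[ 0.0273211 , -0.99401224,  0.10579807,  0.5354324 ],
       [-0.99867277, -0.03176439, -0.04054279,  0.04969149],
       [ 0.04366064, -0.10454997, -0.99356079,  0.8753973 ],
       [ 0.        ,  0.        ,  0.        ,  1.        ]])}
handle 0.62 [164.5, 127.5, 314.3, 272.3] 242.5739406779661 198.56447740112995 14160
offcut_mid 0.89 [238.6, 217.9, 265.8, 247.7] 252.36111111111111 232.04166666666666 504
knob_a_mid 0.81 [204.3, 209.6, 222.3, 232.9] 211.42857142857142 220.94920634920635 315
```

View pics/top0.png

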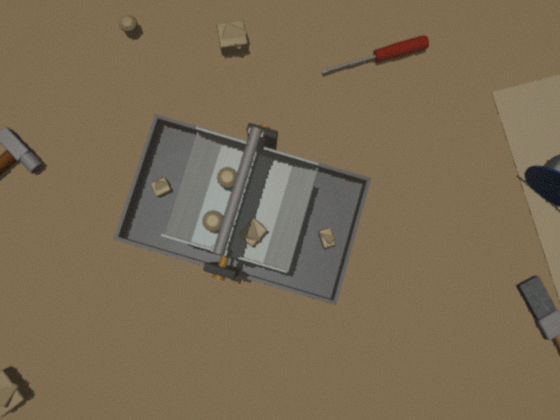

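View pics/scene0.png

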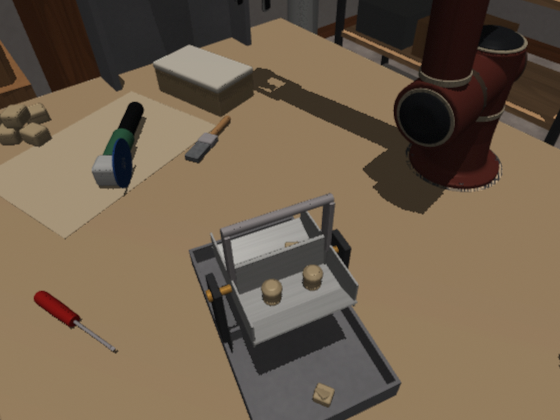

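The top view shows the bar from about (258,128) to (222,252). The offcut is right of it at (255,232) and the knobs are left of it at (227,178) and (213,221). The scene view shows the bar from (224,233) to (332,202). The offcut is on the far side from that camera.

Run:
```python
from look import *
for n,a,b in(('top',(257,130),(222,251)),('scene',(224,233),(332,202))):
    A=at_z(n,*a,.27);B=at_z(n,*b,.27);print(n,A,B,(A+B)/2,np.linalg.norm(A-B),np.degrees(np.arctan2(*(A-B)[1::-1])))
for n,p in(('offcut',(252.4,232)),('ka',(227,178)),('kb',(212,221))): print(n,at_z('top',*p,.15))
t=cv2.imread('pics/top0.png')[110:290,150:330];s=cv2.imread('pics/scene0.png')[180:360,190:370]
cv2.imwrite('pics/c.png',np.hstack([cv2.resize(t,(400,400)),cv2.resize(s,(400,400))]))
```

```text
top [0.68958334 0.06161114 0.27      ] [0.54001986 0.09854723 0.27      ] [0.6148016  0.08007918 0.27      ] 0.15405684191103647 -13.87215529465564
scene [0.68930731 0.06366112 0.27      ] [0.54350166 0.10989386 0.27      ] [0.61640448 0.08677749 0.27      ] 0.15295997927343805 -17.593026631283507
offcut [0.56945555 0.06562108 0.15      ]
ka [0.64702218 0.10525515 0.15      ]
kb [0.58360118 0.12433384 0.15      ]
```

View pics/c.png

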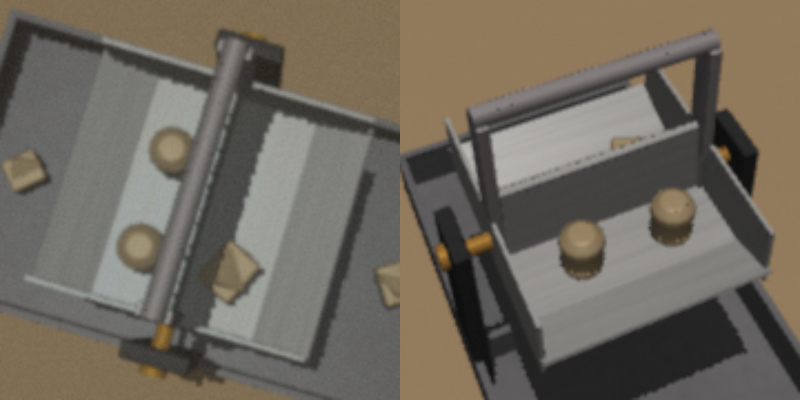

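```bash
cat >> look.py <<'E'
from scipy.spatial.transform import Rotation as Ro
def Rt(): return Ro.from_euler('xyz',readout.sense()['tool_rot']).as_matrix()
def goal(P,yaw):  # bar yaw deg; down tool; prints shift in current tool axes (mm) and turn about tool x
    R=Rt(); s=readout.sense(); P=np.array(P)
    y=np.radians(yaw); hy=np.array([-np.sin(y),np.cos(y),0])
    zt=R.T@hy; a=np.degrees(np.arctan2(-zt[1],zt[2])); a=(a+90)%180-90
    print('R',R.round(3).tolist(),'q',s['qpos'].round(2)); print('shift mm',(R.T@(P-s['tool_pos'])*1000).round(1),'turn',round(a,1), 'alt',round(a-180*np.sign(a),1))
E
python3 - <<'E'
from look import *
m=[]
for n,a,b in(('top',(255.8,128.9),(219.8,253.1)),('scene',(223.8,231.8),(332.7,199.2))):
    A=at_z(n,*a,.27);B=at_z(n,*b,.27);m.append((A+B)/2);print(n,A,B,(A+B)/2,np.linalg.norm(A-B),np.degrees(np.arctan2(*(A-B)[1::-1])))
P=np.mean(m,0);P[2]=.34;print(P)
goal(P,-15.5)
E
```

```text
top [0.6909105  0.06313308 0.27      ] [0.53744581 0.10106738 0.27      ] [0.61417815 0.08210023 0.27      ] 0.1580835911668995 -13.884387267406472
scene [0.68836315 0.06176347 0.27      ] [0.53892638 0.10647385 0.27      ] [0.61364477 0.08411866 0.27      ] 0.15598194487580583 -16.65679424332564
[0.61391146 0.08310944 0.34      ]
R [[-0.0, 0.966, 0.259], [0.0, 0.259, -0.966], [-1.0, 0.0, -0.0]] q [-1.43  0.05  1.61 -0.    1.48 -0.12]
shift mm [-108.7  614.5 -546.3] turn 30.5 alt -149.5
```

apply_moves(increments=[[-36, 0, 0, 0], [-36, 0, 0, 0], [-36, 0, 0, 0], [0, 30, -27, 0], [0, 30, -27, 0], [0, 30, -27, 0], [0, 30, -27, 0], [0, 30, -27, 0], [0, 30, -27, 0], [0, 30, -27, 0], [0, 30, -27, 0], [0, 30, -27, 0], [0, 30, -27, 0], [0, 30, -27, 0], [0, 30, -27, 0], [0, 30, -27, 0], [0, 30, -27, 0], [0, 30, -27, 0], [0, 30, -27, 0], [0, 30, -27, 0]], grip=100)

```text
time_s: 2.4
tool_pos: [0.5363, -0.0267, 0.3395]
tool_rot: [0.916, 1.57, -0.393]
force: [-0.0, -0.8, 0.2]
finger_gap: 0.0853
```

apply_moves(increments=[[0, 30, -27, 0], [0, 30, -27, 0], [0, 30, -27, 0], [0, 15, -6, 0], [0, 0, 0, 6], [0, 0, 0, 6], [0, 0, 0, 6], [0, 0, 0, 6], [0, 0, 0, 6], [0, 0, 0, 0]])

```text
time_s: 3.4
tool_pos: [0.6145, 0.0829, 0.3393]
tool_rot: [2.83, 1.571, 0.998]
force: [0.5, -1.2, -0.8]
finger_gap: 0.0855
```

Run:
```python
from look import *
print(readout.sense()['time_s'],readout.sense()['tool_pos'])
goal([.614,.083,.251],-15.5)
save('top','pics/t1.png');save('scene','pics/s1.png')
a=cv2.imread('pics/t1.png')[80:300,140:360];b=cv2.imread('pics/s1.png')[100:320,170:390]
cv2.imwrite('pics/c1.png',np.hstack([cv2.resize(a,(400,400)),cv2.resize(b,(400,400))]))
```

```text
3.4 [0.61448479 0.08288471 0.33930052]
R [[0.0, 0.966, -0.259], [0.0, -0.259, -0.966], [-1.0, 0.0, -0.0]] q [ 0.01 -0.    1.49  0.    1.65  1.85]
shift mm [88.3 -0.5  0. ] turn 0.5 alt -179.5
```

View pics/c1.png

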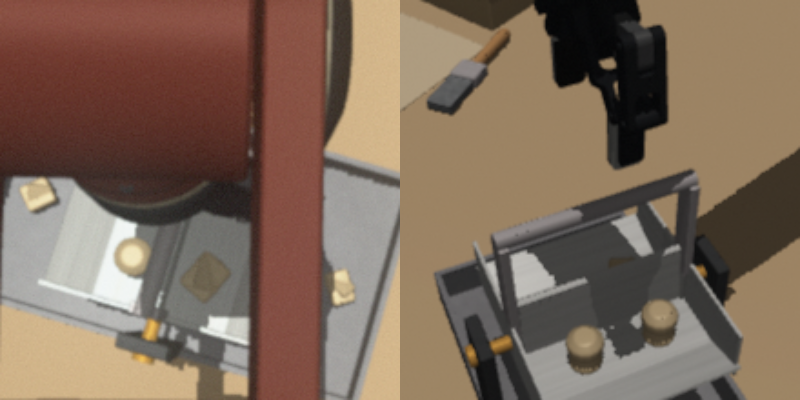

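The gripper hangs above the middle of the bar and is aligned with it. Tool z points towards the offcut side. Next I descend and close.

apply_moves(increments=[[22, 0, 0, 0], [22, 0, 0, 0], [22, 0, 0, 0], [22, 0, 0, 0], [0, 0, 0, 0]])

```text
time_s: 4.0
tool_pos: [0.6125, 0.0828, 0.247]
tool_rot: [-1.294, 1.564, -3.125]
force: [-0.5, -0.1, -1.0]
finger_gap: 0.085
```

apply_moves(increments=[[0, 0, 0, 0], [0, 0, 0, 0], [0, 0, 0, 0], [0, 0, 0, 0], [0, 0, 0, 0], [0, 0, 0, 0], [0, 0, 0, 0], [0, 0, 0, 0]], grip=0)

```text
time_s: 4.8
tool_pos: [0.6148, 0.0829, 0.2523]
tool_rot: [1.872, 1.569, 0.04]
force: [-0.9, 0.3, 3.4]
finger_gap: 0.0119
```

```bash
python3 - <<'E'
from look import *
s=readout.sense();print(s['finger_gap'],s['tool_pos'],s['force'],s['time_s'])
save('scene','pics/s2.png')
b=cv2.imread('pics/s2.png')[120:320,190:390]
cv2.imwrite('pics/c2.png',cv2.resize(b,(600,600)))
E
python3 - <<'E'
import numpy as np
# arc at 120mm in steps: print increments (tool x down, tool z to offcut)
th=np.radians(np.arange(0,76,5)); 
print(np.c_[np.degrees(th)[1:],np.diff(120*(1-np.cos(th))),np.diff(120*np.sin(th))].round(1).tolist())
E
```

```text
0.011948844042505718 [0.61481278 0.08292169 0.25230643] [-0.94948674  0.2817442   3.44877945] 4.8
[[5.0, 0.5, 10.5], [10.0, 1.4, 10.4], [15.0, 2.3, 10.2], [20.0, 3.1, 10.0], [25.0, 4.0, 9.7], [30.0, 4.8, 9.3], [35.0, 5.6, 8.8], [40.0, 6.4, 8.3], [45.0, 7.1, 7.7], [50.0, 7.7, 7.1], [55.0, 8.3, 6.4], [60.0, 8.8, 5.6], [65.0, 9.3, 4.8], [70.0, 9.7, 4.0], [75.0, 10.0, 3.1]]
```

View pics/c2.png

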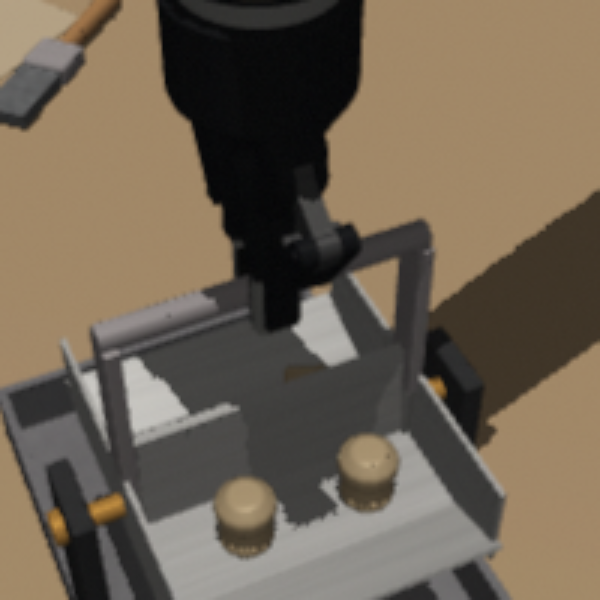

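The fingers hold the bar and both knobs are standing. I'll tip along the arc at about 25°/s.

apply_moves(increments=[[0.1, 0, 5.2, 0], [0.4, 0, 5.2, 0], [0.6, 0, 5.2, 0], [0.8, 0, 5.2, 0], [1.0, 0, 5.1, 0], [1.3, 0, 5.1, 0], [1.5, 0, 5.0, 0], [1.6, 0, 5.0, 0], [1.9, 0, 4.9, 0], [2.1, 0, 4.8, 0], [2.3, 0, 4.7, 0], [2.5, 0, 4.6, 0], [2.7, 0, 4.5, 0], [2.9, 0, 4.3, 0], [3.1, 0, 4.2, 0], [3.3, 0, 4.1, 0], [3.5, 0, 3.9, 0], [3.6, 0, 3.8, 0], [3.8, 0, 3.6, 0], [3.9, 0, 3.5, 0]])

```text
time_s: 6.85
tool_pos: [0.5911, -0.0062, 0.2084]
tool_rot: [2.017, 1.569, 0.184]
force: [4.8, 2.9, 6.1]
finger_gap: 0.0119
```

Run:
```python
from look import *
s=readout.sense();print(s['finger_gap'],s['tool_pos'],s['force'],s['time_s'])
save('scene','pics/s3.png')
cv2.imwrite('pics/c3.png',cv2.resize(cv2.imread('pics/s3.png')[120:400,170:450],(560,560)))
```

```text
0.011896820587217704 [ 0.59112912 -0.00618799  0.20844887] [4.78355307 2.94464572 6.10128612] 6.85
```

View pics/c3.png

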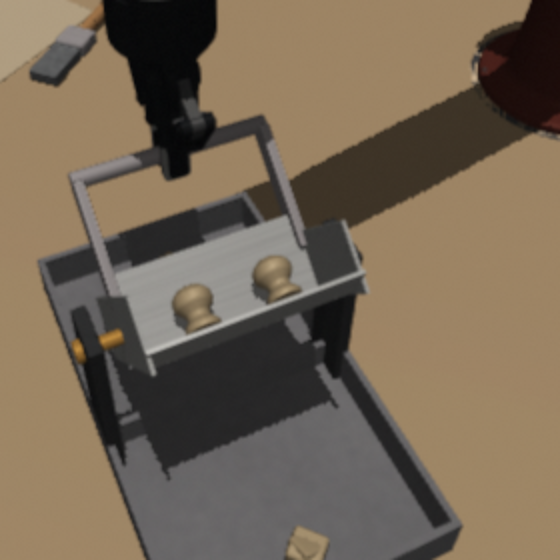

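The tray is at about 50° and both knobs lie against the central wall. Forces are low, so I carry on to about 75° and hold.

apply_moves(increments=[[4.1, 0, 3.3, 0], [4.2, 0, 3.1, 0], [4.3, 0, 2.9, 0], [4.5, 0, 2.7, 0], [4.6, 0, 2.5, 0], [4.7, 0, 2.3, 0], [4.8, 0, 2.1, 0], [4.9, 0, 1.9, 0], [5.0, 0, 1.6, 0], [5.0, 0, 1.5, 0], [0, 0, 0, 0], [0, 0, 0, 0], [0, 0, 0, 0], [0, 0, 0, 0], [0, 0, 0, 0], [0, 0, 0, 0], [0, 0, 0, 0], [0, 0, 0, 0]])

```text
time_s: 8.7
tool_pos: [0.5851, -0.0288, 0.1617]
tool_rot: [2.192, 1.569, 0.359]
force: [7.5, 2.3, 1.2]
finger_gap: 0.012
```

Run:
```python
from look import *
s=readout.sense();print(s['finger_gap'],s['tool_pos'],s['force'],s['time_s'])
for n in('top','scene'):
    save(n,f'pics/{n}4.png')
    for d in vision.spot_in(n,'offcut_mid')[:5]: print(n,d, at_z(n,(d['box'][0]+d['box'][2])/2,(d['box'][1]+d['box'][3])/2,.03).round(3))
cv2.imwrite('pics/c4.png',np.hstack([cv2.resize(cv2.imread('pics/top4.png')[80:300,120:390],(400,326)),cv2.resize(cv2.imread('pics/scene4.png')[120:340,170:440],(400,326))]))
```

```text
0.011970466111982792 [ 0.58514891 -0.02876597  0.16166851] [7.50533335 2.28169937 1.2090065 ] 8.7
```

View pics/c4.png

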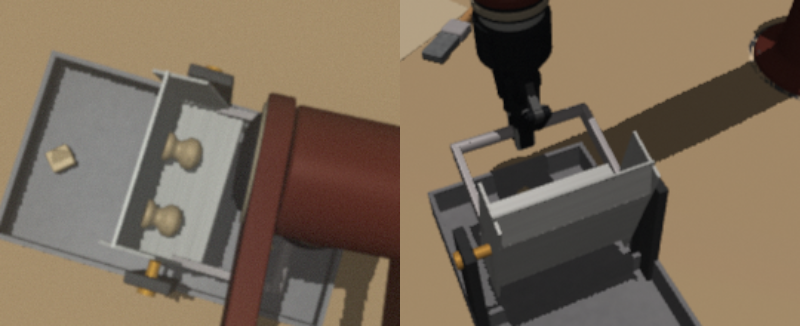

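The tray is at about 75° by the TCP and both knobs rest on the wall in the top view. The offcut is hidden by the arm. I'll nudge a little further, hold, then swing back partway and look.

apply_moves(increments=[[2.5, 0, 0.6, 0], [0, 0, 0, 0], [0, 0, 0, 0], [0, 0, 0, 0], [-2.5, 0, -0.6, 0], [-5.0, 0, -1.5, 0], [-5.0, 0, -1.6, 0], [-4.9, 0, -1.9, 0], [-4.8, 0, -2.1, 0], [-4.7, 0, -2.3, 0], [-4.6, 0, -2.5, 0], [-4.5, 0, -2.7, 0], [-4.3, 0, -2.9, 0], [-4.2, 0, -3.1, 0], [-4.1, 0, -3.3, 0], [0, 0, 0, 0]])

```text
time_s: 10.5
tool_pos: [0.5906, -0.0078, 0.2069]
tool_rot: [0.076, 1.566, -1.757]
force: [6.6, -3.7, -0.1]
finger_gap: 0.0117
```

Run:
```python
from look import *
s=readout.sense();print(s['finger_gap'],s['tool_pos'],s['force'],s['time_s'])
for n in('top','scene'):
    save(n,f'pics/{n}5.png')
    for d in vision.spot_in(n,'offcut_mid')[:5]: print(n,d, at_z(n,(d['box'][0]+d['box'][2])/2,(d['box'][1]+d['box'][3])/2,.03).round(3))
cv2.imwrite('pics/c5.png',np.hstack([cv2.resize(cv2.imread('pics/top5.png')[80:300,120:390],(400,326)),cv2.resize(cv2.imread('pics/scene5.png')[120:340,170:440],(400,326))]))
```

```text
0.011689044268876672 [ 0.59058184 -0.00784634  0.20687998] [ 6.63888165 -3.66175676 -0.14253219] 10.5
top {'box': [282.7, 234.5, 294.2, 254.3], 'score': 0.55} [0.556 0.007 0.03 ]
scene {'box': [297.9, 247.8, 324.0, 270.7], 'score': 0.35} [0.498 0.029 0.03 ]
```

View pics/c5.png

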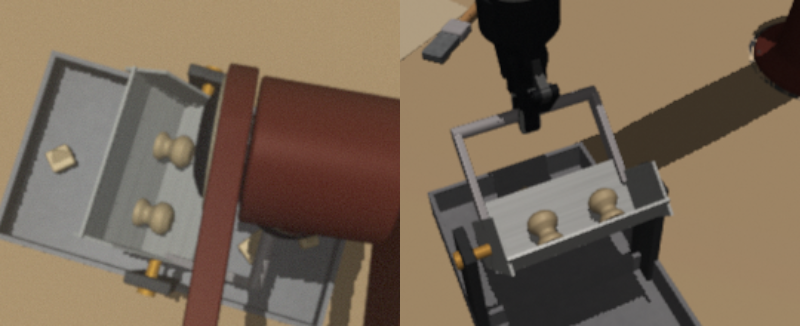

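Besides the old chip, a new piece shows at top pixel (288,244), which would place it in the bin. I'll swing back level while still gripping, then verify.

apply_moves(increments=[[-3.9, 0, -3.5, 0], [-3.8, 0, -3.6, 0], [-3.6, 0, -3.8, 0], [-3.5, 0, -3.9, 0], [-3.3, 0, -4.1, 0], [-3.1, 0, -4.2, 0], [-2.9, 0, -4.3, 0], [-2.7, 0, -4.5, 0], [-2.5, 0, -4.6, 0], [-2.3, 0, -4.7, 0], [-2.1, 0, -4.8, 0], [-1.9, 0, -4.9, 0], [-1.6, 0, -5.0, 0], [-1.5, 0, -5.0, 0], [-1.3, 0, -5.1, 0], [-1.0, 0, -5.1, 0], [-0.8, 0, -5.2, 0], [-0.6, 0, -5.2, 0], [-0.4, 0, -5.2, 0], [-0.1, 0, -5.2, 0]])

```text
time_s: 12.7
tool_pos: [0.6139, 0.0799, 0.2538]
tool_rot: [0.118, 1.563, -1.715]
force: [-4.3, -6.8, 13.9]
finger_gap: 0.0121
```

apply_moves(increments=[[0, 0, 0, 0], [0, 0, 0, 0], [0, 0, 0, 0], [0, 0, 0, 0]])

```text
time_s: 13.1
tool_pos: [0.6141, 0.0803, 0.2538]
tool_rot: [0.173, 1.564, -1.661]
force: [-2.5, -4.1, 13.8]
finger_gap: 0.0113
```

Run:
```python
from look import *
s=readout.sense();print(s['finger_gap'],s['tool_pos'],s['force'],s['time_s'])
for n in('top','scene'):
    save(n,f'pics/{n}6.png')
    for d in vision.spot_in(n,'offcut_mid')[:5]: print(n,d, at_z(n,(d['box'][0]+d['box'][2])/2,(d['box'][1]+d['box'][3])/2,.03).round(3))
cv2.imwrite('pics/c6.png',np.hstack([cv2.resize(cv2.imread('pics/top6.png')[80:310,120:390],(400,341)),cv2.resize(cv2.imread('pics/scene6.png')[120:350,170:440],(400,341))]))
```

```text
0.011254953734739368 [0.61405826 0.08026932 0.25381266] [-2.45575295 -4.06712531 13.75625639] 13.1
top {'box': [165.2, 165.4, 319.0, 267.2], 'score': 0.45} [0.601 0.087 0.03 ]
```

View pics/c6.png

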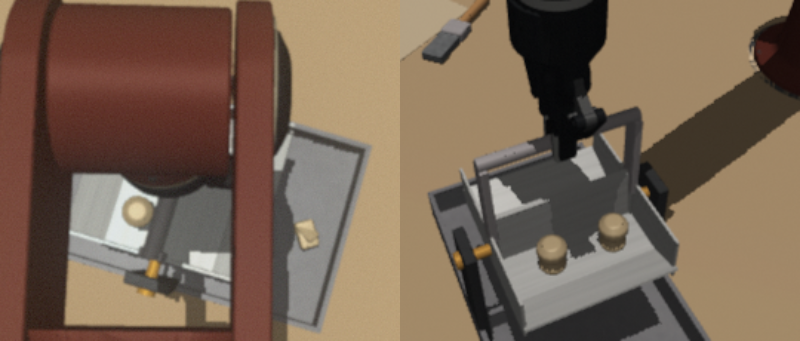

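The tray is level, both knobs stand in their chamber, and the offcut chamber looks empty. I'll open, rise, and move clear to check.

apply_moves(increments=[[0, 0, 0, 0], [0, 0, 0, 0], [0, 0, 0, 0], [0, 0, 0, 0], [0, 0, 0, 0], [0, 0, 0, 0], [0, 0, 0, 0]], grip=100)

```text
time_s: 14.0
tool_pos: [0.6144, 0.0829, 0.2512]
tool_rot: [-1.095, 1.57, -2.927]
force: [0.2, -0.4, -0.0]
finger_gap: 0.0856
```

apply_moves(increments=[[-15, 0, 0, 0], [-20, 0, 0, 0], [-20, 0, 0, 0], [-20, 0, 0, 0], [-20, 0, 0, 0], [0, 0, 28, 0], [0, 0, 28, 0], [0, 0, 28, 0], [0, 0, 28, 0], [0, 0, 28, 0], [0, 0, 28, 0], [0, 0, 28, 0], [0, 0, 28, 0], [0, 0, 28, 0], [0, 0, 28, 0], [0, 0, 28, 0], [0, 0, 28, 0], [0, 0, 0, 0]])

```text
time_s: 15.8
tool_pos: [0.5268, -0.2443, 0.3476]
tool_rot: [0.729, 1.569, -1.107]
force: [0.2, 0.7, 0.8]
finger_gap: 0.0854
```

Run:
```python
from look import *
s=readout.sense();print(s['finger_gap'],s['tool_pos'],s['force'],s['time_s'])
h=np.array([.614,.083,.15]);y=np.radians(-15.5);ex=np.array([np.cos(y),np.sin(y),0]);ey=np.array([-np.sin(y),np.cos(y),0])
for n in('top','scene'):
    save(n,f'pics/{n}7.png')
    for l,z in(('offcut_mid',.025),('knob_a_mid',.15)):
        for d in vision.spot_in(n,l)[:5]:
            P=at_z(n,(d['box'][0]+d['box'][2])/2,(d['box'][1]+d['box'][3])/2,z)-h; print(n,l,d,'hinge xy',(P@ex).round(3),(P@ey).round(3))
cv2.imwrite('pics/c7.png',np.hstack([cv2.resize(cv2.imread('pics/top7.png')[80:310,120:390],(400,341)),cv2.resize(cv2.imread('pics/scene7.png')[120:350,170:440],(400,341))]))
```

```text
0.08541825671542251 [ 0.52680782 -0.24431669  0.34759285] [0.19061628 0.67536642 0.75691964] 15.8
top offcut_mid {'box': [293.2, 242.8, 305.3, 255.5], 'score': 0.63} hinge xy -0.038 -0.109
top knob_a_mid {'box': [203.3, 212.9, 225.7, 236.3], 'score': 0.63} hinge xy -0.044 0.027
scene knob_a_mid {'box': [306.5, 265.3, 328.1, 291.8], 'score': 0.8} hinge xy -0.044 0.037
scene knob_a_mid {'box': [187.4, 192.7, 400.7, 416.0], 'score': 0.75} hinge xy 0.007 0.064
```

View pics/c7.png

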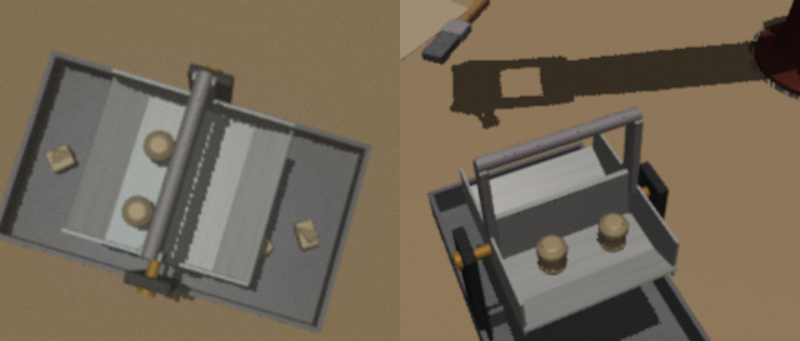

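The top view shows an empty offcut chamber and a piece just past the lip at crop (266,248), lying in the bin. Both knobs stand in their chamber, and the bar is back at its initial pixels (258,131)–(225,252), so the tray is level.

```bash
python3 -c "
from bench import manip; print(manip.close_job())"
```

```text
the job is handed in; nothing more can be done
None
```

I tipped the tray by its handle to about 75° towards the offcut's side (-y). After a short hold I swung it back level, let go, moved the arm clear and handed the job in at about 16 s. `close_job` gives no verdict, so what follows is from my own checks.

- **Tray:** the bar is within 1–3 pixels of where it started in the top view, so the tray looks level. The gripper is open and clear, and the force reads about zero.
- **Knobs:** both stand in their chamber in both final pictures. The detector marked only one of them individually, at about (-0.04, 0.03) m from the hinge; the other I confirmed by eye.
- **Offcut:** its chamber is empty. A piece shows in the bin just past the lip, about (-0.04, -0.11) m from the hinge, which is inside the limits. It is partly hidden under the tray and only the top camera detected it (score 0.63), so its exact centre is less certain.
- **Grip reading:** the finger gap read about 12 mm on the 14 mm bar. I put this down to sensor bias or pad give. The grip held, and the force stayed at or below about 15 N at the readings I took.

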